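# Shut the orange hopper gate

### The arm

A 6-joint arm with a two-finger parallel gripper is mounted at the origin on a cart in front of the work surface, level with it; the furniture and walls round the work are solid. World frame = base frame: x ahead of the robot, y to its left, z up, the work surface at z = 0. Lengths are in m, angles in degrees, forces in N, time in s.
With the tool pointing down it reaches from about 0.3 to 0.75 m from the base axis. Payload 8.5 kg.
Tool frame: the origin (TCP) lies at the very end of the fingers, on their centre line; the grasp point (between the pads) lies 19 mm behind it (env.grip_depth is the z of the grasp point in the tool frame, in m); z points along the fingers, y is the direction in which the jaws open and shut (so a half turn about z gives the same grasp; the last joint's range is limited). The gripper opens to 85 mm and grips with 20 to 120 N. Pads are 22 mm wide; open, the fingers measure 114 mm over their backs; the gripper's body (76 mm by 85 mm) begins 54 mm behind the grasp point. The pads swing forward as they close: fully open they stand 13 mm farther back than shut.
Start: joints at [60.373, 21.807, 74.336, -0, 83.858, -12.336], TCP at [0.163, 0.525, 0.231] pointing down, gripper open.
Joint ranges: [-178.18, 178.18], [-50.72, 133.34], [12.68, 142.11], [-81.47, 261.47], [9.98, 163.14], [-165.26, 165.26]. Speed limits (degrees/s): [136.94, 136.94, 180, 180, 180, 180].

### API

Orientations are given as a 3x3 rotation matrix whose columns are the frame's x, y, z axes.
In Python, from rig import env gives the robot as it stands.
- The arm moves only by the tool apply_moves, never from a script. Its argument "plan" is a list of rows, each an object of numbers: "tx", "ty", "tz": the shift along the world's x, y, z in mm; "rx", "ry", "rz": the turn, a rotation vector about the world's x, y, z in rad; "jaw": the opening, from -1 (shut) to 1 (fully open). A call has 1 to 12 rows; each row is the pose to reach, as a shift and turn from the pose measured when the call began; what a row does not reach only later rows make up. A row lasts 1/10 s, in which the tool goes at most 50 mm and 8.59 degrees, less where a joint would pass 70% of its speed; a pose out of reach is approached as far as the arm can. A call with a gripper value outside its range is refused whole. The fingers move at their own pace and stop on an object; "grip_force" is the grip in N (left out, the last holds). Time passes only in rows, so rows that repeat a pose let the fingers close. It gives the time, the measured TCP pose, the force and the opening at its end, in the units of the state.
- env.observe(): the state, without advancing time (a new reading comes with each control period).
- env.get_image(name): name is "side" or "top" or "wrist"; returns a dict with "image" (420x560x3 uint8, red, green, blue), "intrinsics" (3x3 intrinsics, pixels), "world_from_camera" (4x4, takes a point from camera to world coordinates). Camera axes: x right, y up, looking along -z (the intrinsics and any distortion apply to the point x, -y, -z); pixel columns grow to the right and rows downward; lengths in m; the calibration is good to about 2 mm. A picture is of the moment at which its call begins. There is no depth.
- env.close_job(): hands the job in, once; it reports no verdict.
The state is a dict: "time_s": time; "q": joint angles; "qvel": joint speeds; "joint_efforts": joint torques, N m; "position": TCP position; "tool_rot": TCP orientation; "ft_force": force on the tool from outside, world axes, zero at the start; "wrist_torque": the same for the moment, N m; "grip_width": finger opening in m.
Only numpy, scipy, OpenCV 4.12 (cv2) and the standard library are available. Lean on these libraries where they do the work, as an engineer would, in place of code of your own. Each camera call takes 0.05 s, during which the arm holds its last target.

### The job

The empty screw hopper with the orange gate is about to be refilled: push its orange gate fully home by the upright tab, until the spring catch clicks in behind it. Leave the blue hopper's gate open just as it stands.

Things in the scene. Friction and masses are not known exactly. Their poses are not given: they have to be found in the camera images.
- orange_tab (a point): Middle of the pushed face of the orange gate's upright tab, the face that looks away from its hopper, 75 mm above the worktop. Tab 50 mm wide, 6 mm thick, top 20 mm above this point, free 35 mm below it. Site axes: +x level, the direction in which the gate shuts (towards the hopper); y along the tab's width; z up. Behind the tab (-x) there is nothing above the 8 mm base plate.
- orange_gate (a joint): How far the orange gate stands open, m: 0 = home against its stop; starts 0.032 to 0.045 open and stays where it is left. Sliding takes about 4 N, and 5 to 10 N where its steel dog pin (top of the plate) wedges the catch aside, from about 0.027 to 0.004 open.
- orange_catch (a joint): Swing of the orange hopper's spring catch, rad: small steel arm on the left guide rail (seen in the closing direction), starting 30 mm ahead of the shut tab, 52 mm above the worktop. 0 = sprung in (at rest before the dog pin meets it and again once the pin has passed); up to about 0.2 while the pin wedges it aside; it snaps in when the gate is about 0.003 from home.
- orange_feeder: Whole orange-gated hopper, fixed; origin under the middle, on the worktop; +x = closing direction. Grey base plate x -140 to 120 mm, 120 mm wide, 8 mm thick; guide rails y 31 to 41 mm either side, x -100 to 20, 44 mm high; grey hopper box with an orange front plate, x 19 to 113, 100 mm wide, top 120 mm high. Shut, the tab's pushed face is at x = -88 mm.
- blue_tab (a point): The same point on the tab of the blue gate, on an otherwise equal hopper whose gate also stands open and must be left alone; same axes.

How it is judged (in metres and radians):
At the end, for the whole second after the job is handed in: The orange gate is home (less than 7 mm open) and at rest, its catch has sprung back in (under 0.06 rad) behind the dog pin, and the blue gate is within 10 mm of where it stood (value of joint orange_gate below 0.007 m and value of joint orange_catch below 0.06 rad and velocity of joint orange_gate between -0.01 and 0.01 m/s and distance of blue_tab from where it was at the start of the episode below 0.01 m); the robot touches nothing.
It fails at once if the blue gate is moved by more than 10 mm (distance of blue_tab from where it was at the start of the episode above 0.01 m).
It also fails if it takes over 26 s, if anything falls off the work surface, if the arm or the gripper's body presses on something with over 40 N, if the wrist force passes 120 N, or if a joint passes its speed limit or range.

## Working session

There is one attempt and no reset: what is moved stays moved. The work goes in short steps, Python scripts to look and compute and a tool call to move; the robot and the scene stay as the last step left them, time stands still between calls to the robot, and variables do not carry over. Pictures are saved under pics/ and viewed, and the job is handed in when it is done.

Besides the shell and the picture viewer there is one more tool, called after "Emit:" as name(argument=value, ...), one argument or row to a line, values as JSON. apply_moves: Moves the arm, as the interface text tells. Its arguments: {"type":"object","properties":{"plan":{"type":"array","items":{"type":"object","properties":{"tx":{"type":"number"},"ty":{"type":"number"},"tz":{"type":"number"},"rx":{"type":"number"},"ry":{"type":"number"},"rz":{"type":"number"},"jaw":{"type":"number"}}}},"grip_force":{"type":"number"}},"required":["plan"]}

```bash
mkdir -p pics; python3 - <<'E'
from rig import env
import cv2, json, numpy as np, pickle
d={}
for n in ["top","side","wrist"]:
    r=env.get_image(n); d[n]=r
    cv2.imwrite(f"pics/{n}0.png",r["image"][:,:,::-1])
    print(n,r["intrinsics"],np.round(r["world_from_camera"],3).tolist(),[k for k in r])
pickle.dump(d,open("d0.pkl","wb"))
print(env.observe())
E
```

```text
top [[392.60366387   0.         278.43485465]
 [  0.         392.60366387 213.05759863]
 [  0.           0.           1.        ]] [[-0.023, 0.994, -0.103, 0.453], [-1.0, -0.022, 0.01, 0.011], [0.007, 0.103, 0.995, 0.91], [0.0, 0.0, 0.0, 1.0]] ['image', 'intrinsics', 'world_from_camera']
side [[546.87259432   0.         281.55890409]
 [  0.         546.87259432 207.65098171]
 [  0.           0.           1.        ]] [[0.823, 0.358, -0.442, -0.021], [-0.568, 0.502, -0.652, -0.779], [-0.012, 0.788, 0.616, 0.846], [0.0, 0.0, 0.0, 1.0]] ['image', 'intrinsics', 'world_from_camera']
wrist [[376.59483586   0.         278.20948765]
 [  0.         376.59483586 212.57939831]
 [  0.           0.           1.        ]] [[0.298, -0.902, -0.313, 0.083], [0.955, 0.281, 0.099, 0.551], [-0.002, -0.328, 0.945, 0.373], [0.0, 0.0, 0.0, 1.0]] ['image', 'intrinsics', 'world_from_camera']
{'time_s': 0.15, 'q': array([ 6.03726044e+01,  2.18335294e+01,  7.43719536e+01, -1.13387096e-03,
        8.38580595e+01, -1.23362154e+01]), 'qvel': array([ 0.02521378, -0.09875629, -0.11827737, -0.01906636, -0.04563755,
       -0.00022277]), 'joint_efforts': array([ 2.80692409e-03, -4.48621237e+01, -2.31346339e+01, -9.32342869e-05,
        3.74295108e-03, -1.49457202e-05]), 'position': array([0.16337542, 0.5249448 , 0.23085705]), 'tool_rot': array([[-9.54807140e-01,  2.97225578e-01, -5.31151266e-04],
       [ 2.97225973e-01,  9.54806668e-01, -9.73756784e-04],
       [ 2.17721347e-04, -1.08762188e-03, -9.99999385e-01]]), 'ft_force': array([0.39665896, 0.0028303 , 0.47627077]), 'wrist_torque': array([-8.99475996e-03,  7.75030832e-03,  9.03804531e-05]), 'grip_width': 0.08552174959397102}
```

View pics/top0.png

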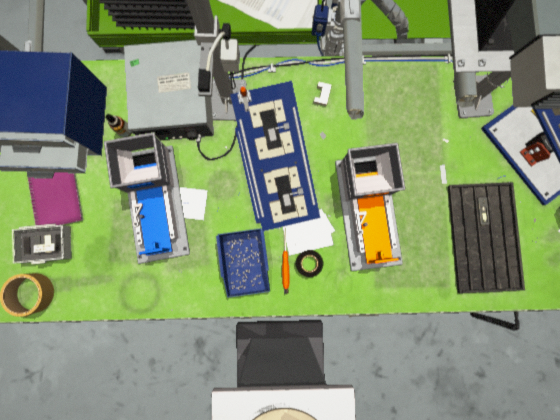

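View pics/side0.png

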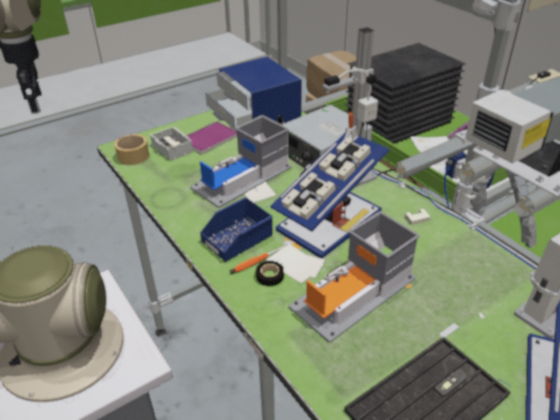

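View pics/wrist0.png

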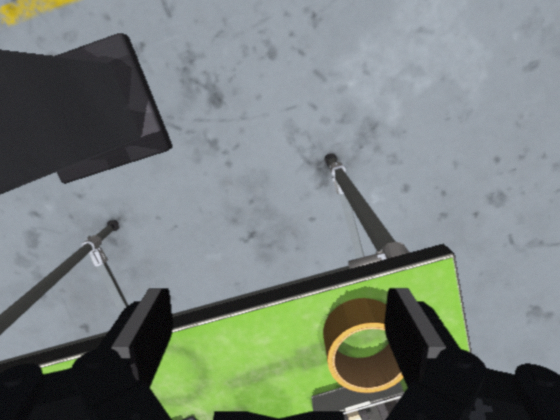

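The orange hopper is right of centre in the top view (tab near 378,263) and in the side view (tab near 320,295). The blue hopper is on the left in both. I'll zoom in to measure.

```bash
python3 - <<'E'
import cv2,pickle
d=pickle.load(open("d0.pkl","rb"))
t=d["top"]["image"][130:280,320:430,::-1]; s=d["side"]["image"][200:340,280:430,::-1]
cv2.imwrite("pics/tz.png",cv2.resize(t,None,fx=4,fy=4,interpolation=cv2.INTER_CUBIC))
cv2.imwrite("pics/sz.png",cv2.resize(s,None,fx=4,fy=4,interpolation=cv2.INTER_CUBIC))
E
```

```text
(no output)
```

View pics/tz.png

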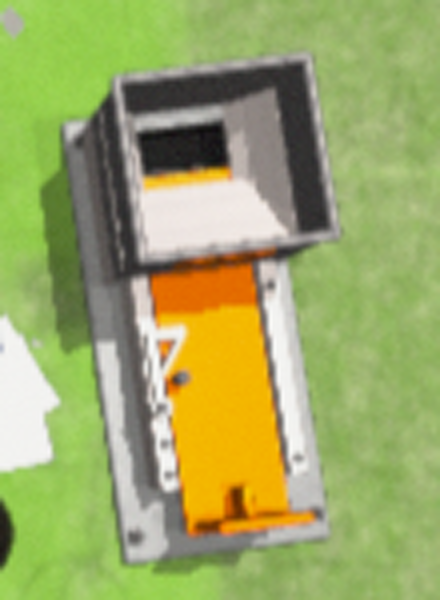

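View pics/sz.png

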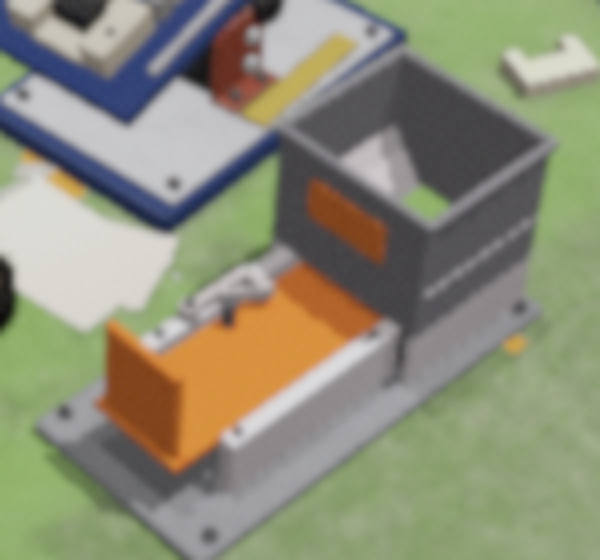

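```bash
cat > h.py <<'E'
import numpy as np,cv2
def ray(r,p):
    K=r["intrinsics"];T=np.array(r["world_from_camera"])
    v=np.linalg.solve(K,[p[0],p[1],1]);v=np.array([v[0],-v[1],-v[2]])
    return T[:3,3],T[:3,:3]@v
def onz(r,p,z):
    o,v=ray(r,p);return o+v*(z-o[2])/v[2]
def proj(r,P):
    T=np.linalg.inv(r["world_from_camera"]);c=T[:3,:3]@P+T[:3,3];u=r["intrinsics"]@[c[0],-c[1],-c[2]];return u[:2]/u[2]
E
python3 - <<'E'
import pickle,numpy as np
from h import *
d=pickle.load(open("d0.pkl","rb"))
t,s=d["top"],d["side"]
T=lambda x,y:(320+(x+.5)/4-.5,130+(y+.5)/4-.5); S=lambda x,y:(280+(x+.5)/4-.5,200+(y+.5)/4-.5)
p=lambda n,a:print(n,np.round(a*1000,1))
for n,q in dict(tabL=(221,527),tabR=(318,518)).items(): p(n,onz(t,T(*q),.095))
for n,q in dict(tabL=(108,322),tabR=(183,378)).items(): p("side "+n,onz(s,S(*q),.095))
for n,q in dict(nL=(124,563),nR=(328,540),fL=(63,123)).items(): p("plate "+n,onz(t,T(*q),.008))
for n,q in dict(nL=(36,428),fR=(542,310)).items(): p("side plate "+n,onz(s,S(*q),.008))
for n,q in dict(fL=(113,78),fR=(308,55),nR=(340,237),nL=(120,272)).items(): p("rim "+n,onz(t,T(*q),.12))
for n,q in dict(nL=(280,130),fR=(553,145),nR=(430,230)).items(): p("side rim "+n,onz(s,S(*q),.12))
E
```

```text
tabL [ 432.3 -193.7   95. ]
tabR [ 435.7 -244.1   95. ]
side tabL [ 428.9 -195.5   95. ]
side tabR [ 435.7 -244.4   95. ]
plate nL [ 411.1 -159.2    8. ]
plate nR [ 421.4 -276.3    8. ]
plate fL [ 667.2 -134.2    8. ]
side plate nL [ 407.  -166.5    8. ]
side plate fR [ 675.  -254.3    8. ]
rim fL [ 663.6 -142.8  120. ]
rim fR [ 673.6 -244.1  120. ]
rim nR [ 578.2 -255.3  120. ]
rim nL [ 562.7 -142.2  120. ]
side rim nL [ 566.3 -156.7  120. ]
side rim fR [ 670.5 -245.   120. ]
side rim nR [ 577.1 -255.   120. ]
```

Emit:
apply_moves(
  plan=[
    {"tx": 20, "ty": -42, "tz": 5, "rz": 0.03, "jaw": -1},
    {"tx": 40, "ty": -84, "tz": 10, "rz": 0.06, "jaw": -1},
    {"tx": 60, "ty": -126, "tz": 10, "rz": 0.1, "jaw": -1},
    {"tx": 80, "ty": -168, "tz": 10, "rz": 0.13, "jaw": -1},
    {"tx": 100, "ty": -210, "tz": 10, "rz": 0.17, "jaw": -1},
    {"tx": 120, "ty": -252, "tz": 10, "rz": 0.2, "jaw": -1},
    {"tx": 140, "ty": -294, "tz": 10, "rz": 0.23, "jaw": -1},
    {"tx": 160, "ty": -336, "tz": 10, "rz": 0.27, "jaw": -1},
    {"tx": 180, "ty": -378, "tz": 10, "rz": 0.3, "jaw": -1},
    {"tx": 187, "ty": -424, "tz": 10, "rz": 0.33, "jaw": -1},
    {"tx": 194, "ty": -470, "tz": 10, "rz": 0.37, "jaw": -1},
    {"tx": 201, "ty": -516, "tz": 10, "rz": 0.4, "jaw": -1},
  ],
)

```text
validation failed for argument at $.pl...
```

The call was refused on validation, so I'll try a smaller one to find out why.

Emit:
apply_moves(
  plan=[
    {"tx": 20.0, "ty": -42.0, "tz": 5.0, "rx": 0.0, "ry": 0.0, "rz": 0.03, "jaw": -1.0},
  ],
)

```text
time_s: 0.25
position: [0.1824, 0.4845, 0.2346]
tool_rot: [[-0.964, 0.264, -0.002], [0.264, 0.964, -0.002], [0.001, -0.002, -1.0]]
ft_force: [0.9, -0.0, 0.1]
grip_width: 0.0732
```

```bash
python3 -c "
from rig import env
o=env.observe();print(o['time_s'],o['position'],o['grip_width'])"
```

```text
0.25 [0.18240025 0.48450227 0.2345762 ] 0.07317790963793826
```

With every field given, the call goes through. I'll continue the transit that way.

Emit:
apply_moves(
  plan=[
    {"tx": 20.0, "ty": -42.0, "tz": 5.0, "rx": 0.0, "ry": 0.0, "rz": 0.03, "jaw": -1.0},
    {"tx": 40.0, "ty": -84.0, "tz": 5.0, "rx": 0.0, "ry": 0.0, "rz": 0.06, "jaw": -1.0},
    {"tx": 60.0, "ty": -126.0, "tz": 5.0, "rx": 0.0, "ry": 0.0, "rz": 0.1, "jaw": -1.0},
    {"tx": 80.0, "ty": -168.0, "tz": 5.0, "rx": 0.0, "ry": 0.0, "rz": 0.13, "jaw": -1.0},
    {"tx": 100.0, "ty": -210.0, "tz": 5.0, "rx": 0.0, "ry": 0.0, "rz": 0.17, "jaw": -1.0},
    {"tx": 120.0, "ty": -252.0, "tz": 5.0, "rx": 0.0, "ry": 0.0, "rz": 0.2, "jaw": -1.0},
    {"tx": 140.0, "ty": -294.0, "tz": 5.0, "rx": 0.0, "ry": 0.0, "rz": 0.23, "jaw": -1.0},
    {"tx": 160.0, "ty": -336.0, "tz": 5.0, "rx": 0.0, "ry": 0.0, "rz": 0.27, "jaw": -1.0},
    {"tx": 168.0, "ty": -382.0, "tz": 5.0, "rx": 0.0, "ry": 0.0, "rz": 0.3, "jaw": -1.0},
    {"tx": 175.0, "ty": -428.0, "tz": 5.0, "rx": 0.0, "ry": 0.0, "rz": 0.33, "jaw": -1.0},
    {"tx": 182.0, "ty": -474.0, "tz": 5.0, "rx": 0.0, "ry": 0.0, "rz": 0.36, "jaw": -1.0},
  ],
)

```text
time_s: 1.35
position: [0.3642, 0.0086, 0.2396]
tool_rot: [[-0.996, -0.093, -0.001], [-0.093, 0.996, -0.002], [0.001, -0.002, -1.0]]
ft_force: [0.8, 0.3, 0.5]
grip_width: 0.0002
```

Emit:
apply_moves(
  plan=[
    {"tx": 5.0, "ty": -45.0, "tz": 0.0, "rx": 0.0, "ry": 0.0, "rz": 0.0, "jaw": -1.0},
    {"tx": 10.0, "ty": -90.0, "tz": 0.0, "rx": 0.0, "ry": 0.0, "rz": 0.0, "jaw": -1.0},
    {"tx": 16.0, "ty": -135.0, "tz": 0.0, "rx": 0.0, "ry": 0.0, "rz": 0.0, "jaw": -1.0},
    {"tx": 22.0, "ty": -180.0, "tz": 0.0, "rx": 0.0, "ry": 0.0, "rz": 0.0, "jaw": -1.0},
    {"tx": 28.0, "ty": -220.0, "tz": -10.0, "rx": 0.0, "ry": 0.0, "rz": 0.0, "jaw": -1.0},
    {"tx": 30.0, "ty": -229.0, "tz": -50.0, "rx": 0.0, "ry": 0.0, "rz": 0.0, "jaw": -1.0},
    {"tx": 30.0, "ty": -229.0, "tz": -90.0, "rx": 0.0, "ry": 0.0, "rz": 0.0, "jaw": -1.0},
    {"tx": 30.0, "ty": -229.0, "tz": -120.0, "rx": 0.0, "ry": 0.0, "rz": 0.0, "jaw": -1.0},
    {"tx": 30.0, "ty": -229.0, "tz": -120.0, "rx": 0.0, "ry": 0.0, "rz": 0.0, "jaw": -1.0},
  ],
)

```text
time_s: 2.25
position: [0.3927, -0.2191, 0.1167]
tool_rot: [[-0.996, -0.093, -0.007], [-0.093, 0.996, 0.003], [0.006, 0.004, -1.0]]
ft_force: [-0.2, 0.0, 0.7]
grip_width: -0.0001
```

```bash
python3 - <<'E'
from rig import env
import cv2
for n in ["side","wrist"]:
    r=env.get_image(n); im=r["image"][:,:,::-1]
    if n=="side": im=cv2.resize(im[180:340,260:430],None,fx=3.5,fy=3.5,interpolation=cv2.INTER_CUBIC)
    cv2.imwrite(f"pics/{n}1.png",im)
o=env.observe();print(o['position'],o['ft_force'],o['q'])
E
```

```text
[ 0.39446173 -0.22052751  0.1202442 ] [0.82575549 0.03393571 0.4920786 ] [-4.42065397e+01  1.93880849e+01  9.93540771e+01 -1.38038531e-01
  6.12185658e+01 -1.39506114e+02]
```

View pics/side1.png

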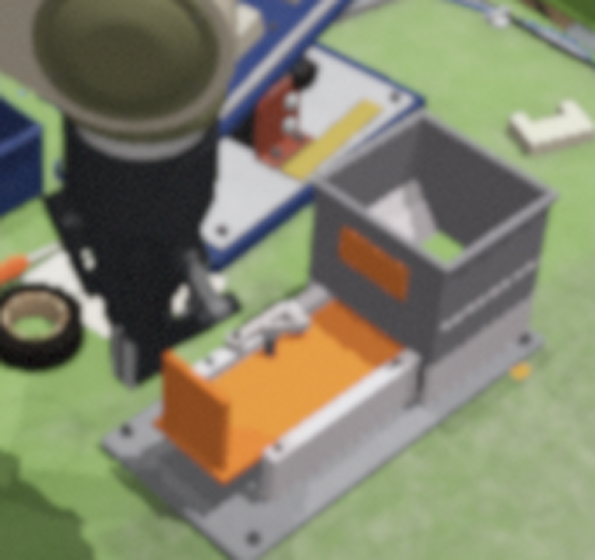

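View pics/wrist1.png

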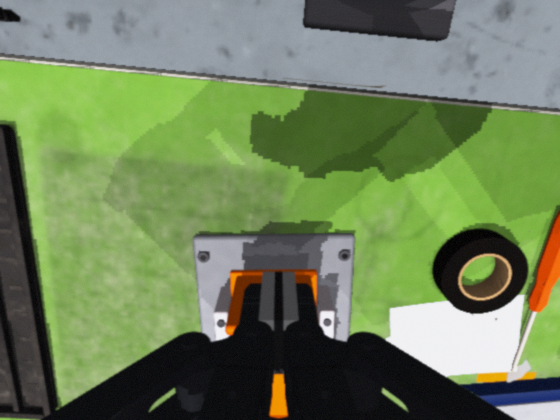

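Side view: the closed fingers stand behind the orange tab and clear of it. Wrist view: the fingertips (col ~278) are centred on the tab (cols 230–318). Next I'll descend and come up near the tab.

Emit:
apply_moves(
  plan=[
    {"tx": 0.0, "ty": 0.0, "tz": -30.0, "rx": 0.0, "ry": 0.0, "rz": 0.0, "jaw": -1.0},
    {"tx": 0.0, "ty": 0.0, "tz": -60.0, "rx": 0.0, "ry": 0.0, "rz": 0.0, "jaw": -1.0},
    {"tx": 0.0, "ty": 0.0, "tz": -60.0, "rx": 0.0, "ry": 0.0, "rz": 0.0, "jaw": -1.0},
    {"tx": 10.0, "ty": 1.0, "tz": -60.0, "rx": 0.0, "ry": 0.0, "rz": 0.0, "jaw": -1.0},
    {"tx": 20.0, "ty": 2.0, "tz": -60.0, "rx": 0.0, "ry": 0.0, "rz": 0.0, "jaw": -1.0},
    {"tx": 25.0, "ty": 2.5, "tz": -60.0, "rx": 0.0, "ry": 0.0, "rz": 0.0, "jaw": -1.0},
    {"tx": 30.0, "ty": 3.0, "tz": -60.0, "rx": 0.0, "ry": 0.0, "rz": 0.0, "jaw": -1.0},
    {"tx": 33.0, "ty": 3.3, "tz": -60.0, "rx": 0.0, "ry": 0.0, "rz": 0.0, "jaw": -1.0},
    {"tx": 36.0, "ty": 3.5, "tz": -60.0, "rx": 0.0, "ry": 0.0, "rz": 0.0, "jaw": -1.0},
    {"tx": 36.0, "ty": 3.5, "tz": -60.0, "rx": 0.0, "ry": 0.0, "rz": 0.0, "jaw": -1.0},
  ],
)

```text
time_s: 3.35
position: [0.4305, -0.2169, 0.0604]
tool_rot: [[-0.996, -0.094, -0.001], [-0.094, 0.996, -0.002], [0.001, -0.002, -1.0]]
ft_force: [-1.9, -1.2, 2.2]
grip_width: -0.0
```

Emit:
apply_moves(
  plan=[
    {"tx": 4.0, "ty": 0.4, "tz": 0.0, "rx": 0.0, "ry": 0.0, "rz": 0.0, "jaw": -1.0},
    {"tx": 8.0, "ty": 0.8, "tz": 0.0, "rx": 0.0, "ry": 0.0, "rz": 0.0, "jaw": -1.0},
    {"tx": 12.0, "ty": 1.2, "tz": 0.0, "rx": 0.0, "ry": 0.0, "rz": 0.0, "jaw": -1.0},
    {"tx": 16.0, "ty": 1.5, "tz": 0.0, "rx": 0.0, "ry": 0.0, "rz": 0.0, "jaw": -1.0},
    {"tx": 18.0, "ty": 1.7, "tz": 0.0, "rx": 0.0, "ry": 0.0, "rz": 0.0, "jaw": -1.0},
  ],
)

```text
time_s: 3.85
position: [0.4482, -0.215, 0.0604]
tool_rot: [[-0.996, -0.094, -0.002], [-0.094, 0.996, -0.001], [0.003, -0.001, -1.0]]
ft_force: [-5.7, 0.2, 4.6]
grip_width: -0.0
```

```bash
python3 - <<'E'
from rig import env
import cv2
for n in ["side","top"]:
    r=env.get_image(n); im=r["image"][:,:,::-1]
    im=im[180:340,260:430] if n=="side" else im[130:280,320:430]
    im=cv2.resize(im,None,fx=3.5,fy=3.5,interpolation=cv2.INTER_CUBIC)
    cv2.imwrite(f"pics/{n}2.png",im)
o=env.observe();print(o['position'],o['ft_force'])
E
```

```text
[ 0.44851662 -0.2150296   0.0604403 ] [-2.71330846  0.61712799  2.75046814]
```

View pics/side2.png

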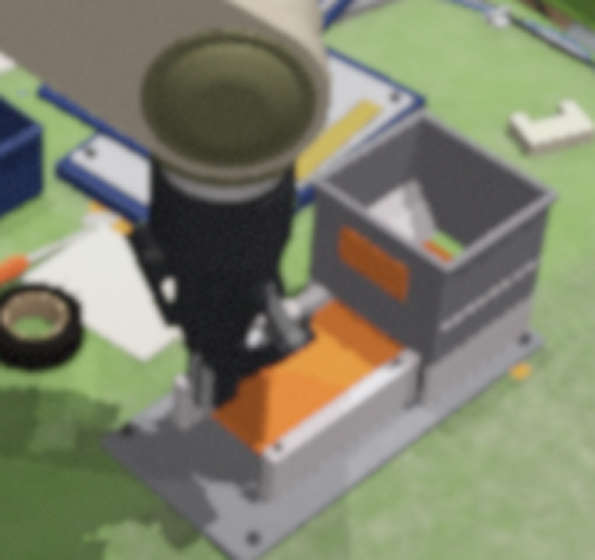

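View pics/top2.png

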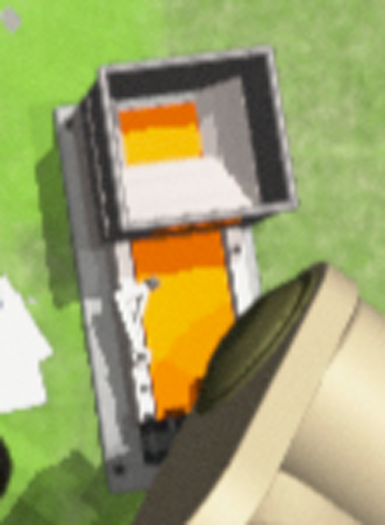

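Both views show the gate moving in: the pin in the top view has advanced about 30 mm, to crop (152,283). I'll finish in small steps and watch the force.

Emit:
apply_moves(
  plan=[
    {"tx": 2.0, "ty": 0.2, "tz": 0.0, "rx": 0.0, "ry": 0.0, "rz": 0.0, "jaw": -1.0},
    {"tx": 4.0, "ty": 0.4, "tz": 0.0, "rx": 0.0, "ry": 0.0, "rz": 0.0, "jaw": -1.0},
    {"tx": 5.0, "ty": 0.5, "tz": 0.0, "rx": 0.0, "ry": 0.0, "rz": 0.0, "jaw": -1.0},
    {"tx": 5.0, "ty": 0.5, "tz": 0.0, "rx": 0.0, "ry": 0.0, "rz": 0.0, "jaw": -1.0},
  ],
)

```text
time_s: 4.35
position: [0.4537, -0.2144, 0.0604]
tool_rot: [[-0.996, -0.094, -0.001], [-0.094, 0.996, -0.001], [0.001, -0.001, -1.0]]
ft_force: [-2.4, 0.5, 2.8]
grip_width: 0.0002
```

Emit:
apply_moves(
  plan=[
    {"tx": 1.0, "ty": 0.1, "tz": 0.0, "rx": 0.0, "ry": 0.0, "rz": 0.0, "jaw": -1.0},
    {"tx": 2.0, "ty": 0.2, "tz": 0.0, "rx": 0.0, "ry": 0.0, "rz": 0.0, "jaw": -1.0},
    {"tx": 2.0, "ty": 0.2, "tz": 0.0, "rx": 0.0, "ry": 0.0, "rz": 0.0, "jaw": -1.0},
  ],
)

```text
time_s: 4.65
position: [0.4554, -0.2142, 0.0604]
tool_rot: [[-0.996, -0.094, -0.002], [-0.094, 0.996, -0.001], [0.002, -0.001, -1.0]]
ft_force: [-5.4, -0.9, 4.2]
grip_width: 0.0
```

Emit:
apply_moves(
  plan=[
    {"tx": 1.0, "ty": 0.1, "tz": 0.0, "rx": 0.0, "ry": 0.0, "rz": 0.0, "jaw": -1.0},
    {"tx": 2.0, "ty": 0.2, "tz": 0.0, "rx": 0.0, "ry": 0.0, "rz": 0.0, "jaw": -1.0},
    {"tx": 2.0, "ty": 0.2, "tz": 0.0, "rx": 0.0, "ry": 0.0, "rz": 0.0, "jaw": -1.0},
  ],
)

```text
time_s: 4.95
position: [0.4554, -0.2141, 0.0605]
tool_rot: [[-0.996, -0.094, -0.007], [-0.094, 0.996, -0.001], [0.007, -0.0, -1.0]]
ft_force: [-16.5, -3.9, 9.2]
grip_width: 0.0001
```

The tool has stopped at x=0.4554 while the force climbs, which looks like the end stop. I'll give one more small nudge, then back off and look.

Emit:
apply_moves(
  plan=[
    {"tx": 2.0, "ty": 0.2, "tz": 0.0, "rx": 0.0, "ry": 0.0, "rz": 0.0, "jaw": -1.0},
    {"tx": 2.0, "ty": 0.2, "tz": 0.0, "rx": 0.0, "ry": 0.0, "rz": 0.0, "jaw": -1.0},
  ],
)

```text
time_s: 5.15
position: [0.4553, -0.2141, 0.0605]
tool_rot: [[-0.995, -0.095, -0.012], [-0.095, 0.995, -0.001], [0.012, 0.0, -1.0]]
ft_force: [-16.7, -3.9, 9.5]
grip_width: -0.0
```

Emit:
apply_moves(
  plan=[
    {"tx": -10.0, "ty": -1.0, "tz": 0.0, "rx": 0.0, "ry": 0.0, "rz": 0.0, "jaw": -1.0},
    {"tx": -25.0, "ty": -2.5, "tz": 0.0, "rx": 0.0, "ry": 0.0, "rz": 0.0, "jaw": -1.0},
    {"tx": -45.0, "ty": -4.0, "tz": 0.0, "rx": 0.0, "ry": 0.0, "rz": 0.0, "jaw": -1.0},
    {"tx": -60.0, "ty": -6.0, "tz": 20.0, "rx": 0.0, "ry": 0.0, "rz": 0.0, "jaw": -1.0},
    {"tx": -60.0, "ty": -6.0, "tz": 60.0, "rx": 0.0, "ry": 0.0, "rz": 0.0, "jaw": -1.0},
    {"tx": -60.0, "ty": -6.0, "tz": 100.0, "rx": 0.0, "ry": 0.0, "rz": 0.0, "jaw": -1.0},
    {"tx": -60.0, "ty": 34.0, "tz": 140.0, "rx": 0.0, "ry": 0.0, "rz": 0.0, "jaw": -1.0},
    {"tx": -60.0, "ty": 80.0, "tz": 160.0, "rx": 0.0, "ry": 0.0, "rz": 0.0, "jaw": -1.0},
    {"tx": -60.0, "ty": 125.0, "tz": 170.0, "rx": 0.0, "ry": 0.0, "rz": 0.0, "jaw": -1.0},
    {"tx": -60.0, "ty": 170.0, "tz": 170.0, "rx": 0.0, "ry": 0.0, "rz": 0.0, "jaw": -1.0},
    {"tx": -60.0, "ty": 215.0, "tz": 170.0, "rx": 0.0, "ry": 0.0, "rz": 0.0, "jaw": -1.0},
    {"tx": -60.0, "ty": 215.0, "tz": 170.0, "rx": 0.0, "ry": 0.0, "rz": 0.0, "jaw": -1.0},
  ],
)

```text
time_s: 6.35
position: [0.3948, 0.0052, 0.2307]
tool_rot: [[-0.995, -0.101, -0.01], [-0.101, 0.995, 0.0], [0.01, 0.001, -1.0]]
ft_force: [0.0, -0.6, -0.3]
grip_width: 0.0001
```

```bash
python3 - <<'E'
from rig import env
import cv2,pickle
d={}
for n in ["side","top"]:
    r=env.get_image(n); d[n]=r; im=r["image"][:,:,::-1]
    cv2.imwrite(f"pics/{n}3full.png",im)
    im=im[200:340,280:430] if n=="side" else im[130:280,320:430]
    im=cv2.resize(im,None,fx=4,fy=4,interpolation=cv2.INTER_CUBIC)
    cv2.imwrite(f"pics/{n}3.png",im)
pickle.dump(d,open("d3.pkl","wb"))
o=env.observe();print(o['time_s'],o['position'],o['ft_force'])
E
```

```text
6.45 [0.39548179 0.00163038 0.23056613] [ 0.03737343 -0.51374195  0.15629722]
```

View pics/side3.png

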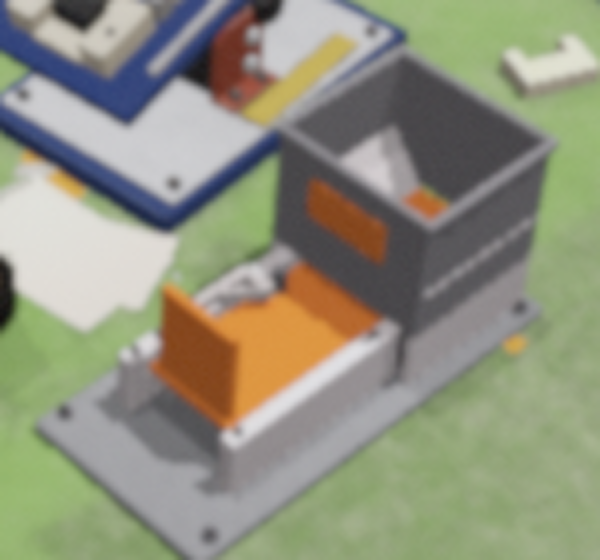

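View pics/top3.png

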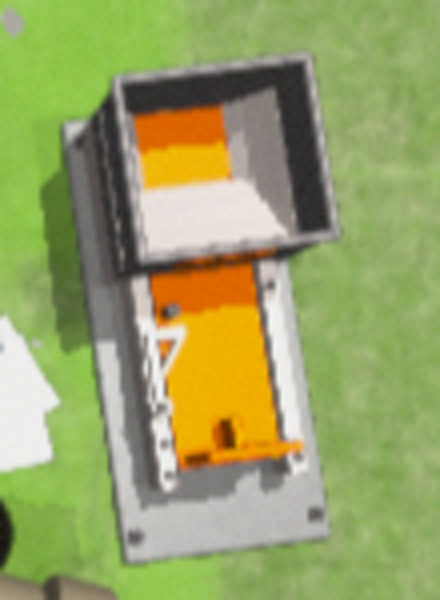

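View pics/top3full.png

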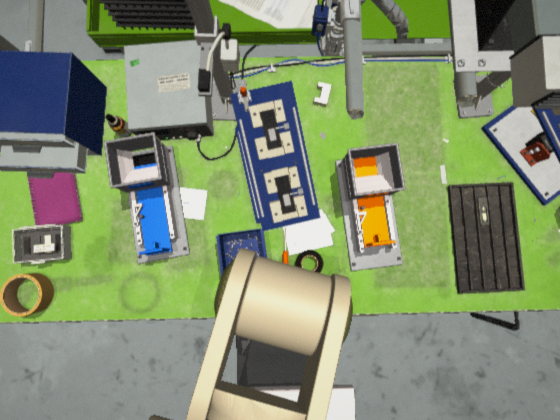

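The pin (170,310 in the top crop) has passed the catch, whose tip is back at its rest position (185,330, as at the start). The blue gate looks unchanged. A quick numeric check before handing in.

```bash
python3 - <<'E'
import pickle,numpy as np,cv2
from h import *
a=pickle.load(open("d0.pkl","rb"));b=pickle.load(open("d3.pkl","rb"))
t,s=b["top"],b["side"]
T=lambda x,y:(320+(x+.5)/4-.5,130+(y+.5)/4-.5); S=lambda x,y:(280+(x+.5)/4-.5,200+(y+.5)/4-.5)
c=np.array([.995,.096,0]);o=np.array([.555,-.2047,0])
for n,P in dict(L=onz(s,S(164,287),.095),R=onz(s,S(240,343),.095),topR=onz(t,T(303,450),.095)).items(): print(n,np.round(P*1000,1),"open mm",round(-88-(P-o)@c*1000,1))
print("blue diff", np.abs(a["top"]["image"][125:265,100:190].astype(int)-t["image"][125:265,100:190]).mean(), "side",np.abs(a["side"]["image"][115:205,190:290].astype(int)-s["image"][115:205,190:290]).mean())
for d in (a,b):
    h=cv2.cvtColor(d["top"]["image"][125:265,100:190],cv2.COLOR_RGB2HSV);m=(h[...,0]>95)&(h[...,0]<125)&(h[...,1]>180)&(h[...,2]>120);print(np.argwhere(m).mean(0),m.sum())
E
```

```text
L [ 465.1 -192.2   95. ] open mm 0.2
R [ 471.4 -242.3   95. ] open mm -1.2
topR [ 470.9 -238.2   95. ] open mm -1.1
blue diff 5.701402116402116 side 21.71988888888889
[94.34184309 53.39912827] 1606
[94.28446663 53.4198378 ] 1603
```

```bash
python3 -c "
from rig import env
o=env.observe();print(o['time_s'],o['ft_force']);print(env.close_job())"
```

```text
6.45 [ 0.03737343 -0.51374195  0.15629722]
the job is handed in; nothing more can be done
None
```

I pushed the orange gate home by its tab with the closed fingers, backed the arm clear, and handed the job in at 6.45 s. No verdict was reported.

- **Orange gate:** the tool stopped dead at about 17 N against the end stop. Afterwards the cameras put the gate within about 1 mm of home, which is inside their 2 mm accuracy.
- **Catch:** the top view shows the dog pin past the catch and the catch arm back where it rested at the start. I judged this by eye only, since its angle can't be read directly.
- **Blue gate:** unmoved in the top view, with the centre of its blue area within 0.1 px of where it started. The side-view picture difference over the blue hopper was large (21.7, against 5.7 in the top view). I think the arm was in the way there, but I did not check that picture.
- **Robot:** the arm is clear of everything, with wrist force near zero.

The first move call was refused on validation and moved nothing. It went through once I gave every field in each row.

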